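Push a drawer front home in the assembly corner

TASK

Push the small framed drawer front along the bench, without picking it up, until its long edge lies flat against the long fence and its end is tight against the stop block at one end of that fence, ready for clamping. Slide it steadily rather than knocking it, leave the jar, sanding block and offcut where they are, and finish with the hand clear of everything.

Things in the scene. Friction and masses are not known exactly. Their poses are not given: they have to be found in the camera images.
- front: Drawer front: loose flat rectangle of pale wood, about 0.2 kg, a raised frame 23 mm wide, 24 mm thick, round a browner panel 6 mm lower. 100 mm along its x, 160 mm along its y. Origin: centre of underside. Starts on the robot's side of the fence, up to 0.4 rad askew. Its +x long edge goes against the fence; when home its axes are parallel to the fence's and its origin is 50 mm from the fence's face.
- fence: Long fence: straight wooden batten fixed to the bench beyond the drawer front, 500 mm along its own y, 30 mm thick, 30 mm high. Origin: at bench level in the middle of its flat working face, which looks along its own -x, towards the robot; the wood lies from x = 0 to x = 30 mm.
- stop: Stop block: dark wood, fixed before one end of the fence (left or right, varies; the jar is at the other). 60 mm along its x, 30 mm along its y, 24 mm high, axes parallel to the fence's. Origin: centre of underside, 35 mm before the fence's face, 215 mm from its middle. Working face: towards the fence's middle. When home, the drawer front's origin is 95 mm from this origin along the fence.
- jar: Bystander: a loose round jar with a white cap, 58 mm across, 50 mm high, upright in front of the fence's other end. Origin: centre of its underside.
- sander: Bystander: a loose sanding block, cork sole 110 x 62 mm with a wooden grip on top, 38 mm high in all, off to one side. Origin: centre of its underside, x along its length.
- offcut: Bystander: a loose plain strip of the same pale wood, 120 x 40 x 24 mm, off to the other side. Origin: centre of its underside, x along its length.
Mind the look-alikes: they are no part of the job. Leave any pink or yellow look-alike of the front alone. Of the things shaped like the stop, the wood one is meant.

How it is judged:
By the outcome, as a careful person would: the job done as asked, in the order asked, and still so for the second after the job is handed in, with the robot touching nothing.
It also fails if it takes over 48 s, if anything falls off the work surface, if the arm or the gripper's body presses on something with over 40 N, if the wrist force passes 120 N, or if a joint passes its speed limit or range.

ROBOT

A 6-joint arm with a two-finger parallel gripper is mounted at the origin on the work surface. World frame = base frame: x ahead of the robot, y to its left, z up, the work surface at z = 0. Lengths are in m, angles in degrees, forces in N, time in s.
With the tool pointing down it reaches from about 0.4 to 0.825 m from the base axis. Payload 7 kg.
Tool frame: the origin (TCP) lies at the very end of the fingers, on their centre line; the grasp point (between the pads) lies 19 mm behind it; z points along the fingers, y is the direction in which the jaws open and shut (so a half turn about z gives the same grasp; the last joint's range is limited). The gripper opens to 88 mm and grips with 3 to 60 N. Pads are 19 mm wide; open, the fingers measure 130 mm over their backs; the gripper's body (78 mm by 193 mm) begins 47 mm behind the grasp point.
Start: joints at [-55.457, 20.546, 0.682, 0, -70.136, -16.507], TCP at [0.209, -0.642, 0.227] pointing down, gripper open.
Joint ranges: [-176.03, 176.03], [-82.01, 121.73], [-58.28, 71.71], [-173.87, 95.51], [-174.79, -0.11], [-173.66, 173.66]. Speed limits (degrees/s): [136.94, 136.94, 172.46, 180, 180, 180].

INTERFACE

Orientations are given as [roll, pitch, yaw] about the fixed x, y, z axes, in that order (R = Rz(yaw) Ry(pitch) Rx(roll)).
In Python, from plant import ctrl, snapshot, workorder gives the robot as it stands. The module is installed in compiled form; this text tells all that it offers.
- The arm moves only by the shell command python3 -m creep 'ROWS'. ROWS is JSON, a list of rows, each a list of 5 numbers: the shift along the tool's x, y, z scaled (see below), then the turn about the tool's z scaled (see below), then the finger opening in mm, from 0 to 87.6. A call has exactly 8 rows; each row is the pose to reach, as a shift and turn from the pose commanded when the call began, along the tool's axes at that moment, turning the shorter way round; what a row does not reach only later rows make up. The controller multiplies each number of a shift by 0.1 m and each number of a turn by 180 degrees. A row lasts 1/12 s, in which the tool goes at most 41.7 mm and 7.16 degrees, less where a joint would pass 70% of its speed; a pose out of reach is approached as far as the arm can. A call with a number of a shift or a turn outside -1 to 1 is refused whole. A call with a gripper value outside its range is refused whole. The fingers move at their own pace and stop on an object; the grip force is fixed at half the most. Time passes only in rows, so rows that repeat a pose let the fingers close, or fill a call up. It gives the time, the measured TCP pose, the force and the opening at its end, in the units of the state.
- ctrl.get_obs(): the state, without advancing time (a new reading comes with each control period).
- snapshot(name): name is "side" or "top" or "wrist"; returns a dict with "img" (400x640x3 uint8, blue, green, red), "camera_matrix" (3x3 intrinsics, pixels), "xyz" and "rotation" of the camera in the world. Camera axes: x right, y up, looking along -z (the intrinsics and any distortion apply to the point x, -y, -z); pixel columns grow to the right and rows downward; lengths in m; the calibration is good to about 2 mm. A picture is of the moment at which its call begins. There is no depth.
- workorder.close_job(): hands the job in, once; it reports no verdict.
The state is a dict: "clock": time; "joint_pos": joint angles; "qvel": joint speeds; "tau": joint torques, N m; "tool_pos": TCP position; "orientation": TCP orientation; "force": force on the tool from outside, world axes, zero at the start; "moment": the same for the moment, N m; "opening": finger opening in m.
Only numpy, scipy, OpenCV 4.12 (cv2) and the standard library are available. Lean on these libraries where they do the work, as an engineer would, in place of code of your own. Each camera call takes 0.05 s, during which the arm holds its last target.

## Working session

There is one attempt and no reset: what is moved stays moved. The work goes in short steps, Python scripts to look and compute and a shell command to move; the robot and the scene stay as the last step left them, time stands still between calls to the robot, and variables do not carry over. Pictures are saved under pics/ and viewed, and the job is handed in when it is done.

```bash
mkdir -p pics
python3 - <<'E'
from plant import ctrl, snapshot
import cv2,numpy as np
o=ctrl.get_obs(); print(o)
for n in("top","side"):
    s=snapshot(n); cv2.imwrite(f"pics/{n}0.png",s["img"]); print(n,s["camera_matrix"],s["xyz"],s["rotation"],s.keys())
E
```

```text
{'clock': 0.0, 'joint_pos': array([-5.54545944e+01,  2.05917086e+01,  6.32569318e-01, -2.08930954e-02,
       -7.01360833e+01, -1.65059353e+01]), 'qvel': array([-0.09892439,  0.02448402,  0.05963484,  0.1052815 ,  0.08376151,
       -0.05892927]), 'tau': array([-5.38078948e-04, -5.82715917e+01,  2.93045139e+01,  6.99713096e+00,
        6.86232830e-03, -1.04515620e-04]), 'tool_pos': array([ 0.20883632, -0.64135112,  0.22560803]), 'orientation': array([ 1.79903121e+02, -8.22558137e-03, -1.61967638e+02]), 'force': array([ 0.02225201, -0.00905807, -0.31873103]), 'moment': array([ 0.00411361,  0.01097759, -0.01415735]), 'opening': 0.08778437839164037}
top [[466.66150213   0.         313.83724085]
 [  0.         466.66150213 196.87441323]
 [  0.           0.           1.        ]] [0.3937604  0.02341054 1.20145892] [  7.03097666  -0.62554165 -89.36528218] dict_keys(['img', 'camera_matrix', 'xyz', 'rotation'])
side [[368.05855696   0.         314.15436142]
 [  0.         368.05855696 201.95310583]
 [  0.           0.           1.        ]] [0.26587192 0.73611251 0.67865755] [  50.8311065     1.07378473 -159.27608078] dict_keys(['img', 'camera_matrix', 'xyz', 'rotation'])
```

View pics/top0.png

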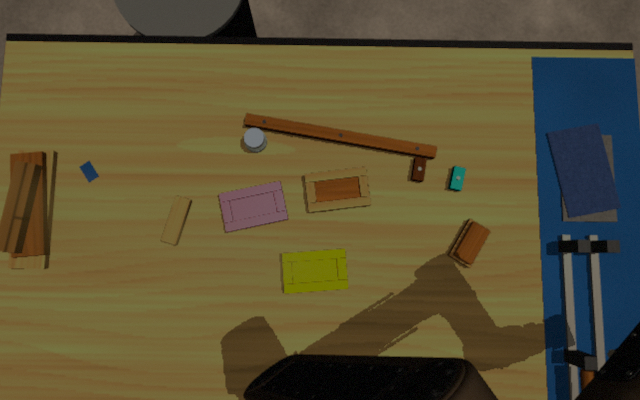

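View pics/side0.png

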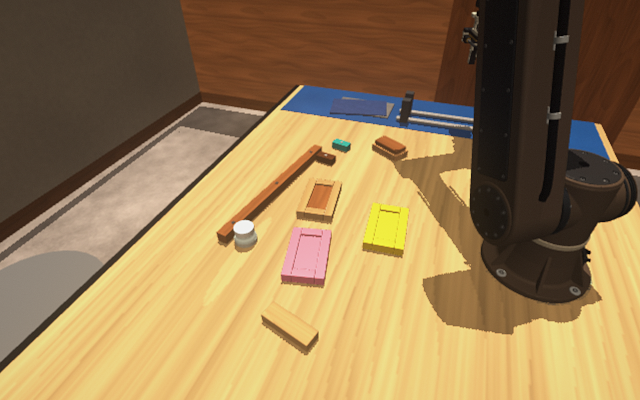

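Candidates for the front are the natural-wood frame at top (338,190), a pink one at (253,206) and a yellow one at (315,271). The wood one fits: pale frame with a browner panel. For the stop there is dark wood at (419,169) and teal at (457,179). I take the dark wood one, which sits before the fence's right end with the jar at the other end. I'll confirm both in a crop and measure.

```bash
cat > h.py <<'E'
from plant import ctrl, snapshot
import cv2,numpy as np
from scipy.spatial.transform import Rotation as R
def cam(n):
    s=snapshot(n); s["R"]=R.from_euler("xyz",s["rotation"],degrees=True).as_matrix(); return s
def pt(s,uv,z):
    uv=np.atleast_2d(uv).astype(float);K=s["camera_matrix"]
    d=np.c_[(uv[:,0]-K[0,2])/K[0,0],-(uv[:,1]-K[1,2])/K[1,1],-np.ones(len(uv))]@s["R"].T
    return s["xyz"]+d*((z-s["xyz"][2])/d[:,2])[:,None]
def px(s,P):
    P=np.atleast_2d(P);c=(P-s["xyz"])@s["R"];K=s["camera_matrix"]
    return np.c_[K[0,2]+K[0,0]*c[:,0]/-c[:,2],K[1,2]-K[1,1]*c[:,1]/-c[:,2]]
E
python3 - <<'E'
from h import *
s=cam("top"); im=s["img"]
cv2.imwrite("pics/crop1.png",cv2.resize(im[95:255,210:490],None,fx=2.8,fy=2.8,interpolation=cv2.INTER_CUBIC))
hsv=cv2.cvtColor(im,cv2.COLOR_BGR2HSV)
for p in [(338,190),(310,195),(340,175),(365,190),(419,172),(340,135),(290,128),(400,200),(300,230),(255,139),(457,179),(176,220),(345,173),(345,209)]: print(p,hsv[p[1],p[0]])
E
```

```text
(338, 190) [ 14 205 107]
(310, 195) [ 20 148 119]
(340, 175) [ 21 143 118]
(365, 190) [ 20 156 118]
(419, 172) [ 12 204  65]
(340, 135) [17 35 51]
(290, 128) [ 14 197  97]
(400, 200) [ 25 123 118]
(300, 230) [ 21 136 118]
(255, 139) [100  19 124]
(457, 179) [68 45 85]
(176, 220) [ 21 140 118]
(345, 173) [ 21 144 119]
(345, 209) [ 26 124 101]
```

View pics/crop1.png

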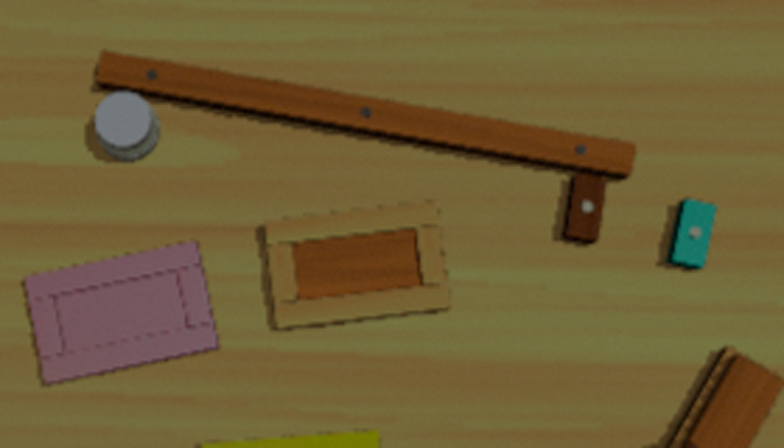

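The crop confirms it: wood front at crop (355,265), dark wood stop touching the fence at (585,207), teal decoy at (693,232), pink one left alone. Next, the metric positions.

```bash
cat > meas.py <<'E'
from h import *
def measure(s,n="top",verbose=True):
    im=cv2.resize(s["img"],None,fx=4,fy=4,interpolation=cv2.INTER_CUBIC)
    hsv=cv2.cvtColor(im,cv2.COLOR_BGR2HSV)
    m=cv2.inRange(hsv,(8,172,78),(17,255,255))
    cs,_=cv2.findContours(m,cv2.RETR_EXTERNAL,cv2.CHAIN_APPROX_NONE)
    out=[]
    for c in cs:
        if cv2.contourArea(c)<3000: continue
        uv=(c[:,0,:]+.5)/4-.5
        out.append(uv)
    return out,m
def rect(P):
    (c,wh,a)=cv2.minAreaRect((P[:,:2]*1000).astype(np.float32))
    b=cv2.boxPoints((c,wh,a))
    e=b[1]-b[0];f=b[2]-b[1]
    l=e if np.linalg.norm(e)>np.linalg.norm(f) else f
    ang=np.degrees(np.arctan2(l[1],l[0]))%180
    return np.round(c,1),np.round(sorted(wh),1),round(ang,2)
E
python3 - <<'E'
from meas import *
for n in("top","side"):
    s=cam(n);out,m=measure(s)
    for uv in out:
        print(n,uv.mean(0).round(),"z18",rect(pt(s,uv,.018)),"z30",rect(pt(s,uv,.03)))
s=cam("top")
im=cv2.resize(s["img"],None,fx=4,fy=4,interpolation=cv2.INTER_CUBIC);hsv=cv2.cvtColor(im,cv2.COLOR_BGR2HSV)
def blob(lo,hi,box,z,name):
    m=cv2.inRange(hsv,lo,hi);k=np.zeros_like(m);x0,y0,x1,y1=[4*v for v in box];k[y0:y1,x0:x1]=255
    cs,_=cv2.findContours(m&k,cv2.RETR_EXTERNAL,cv2.CHAIN_APPROX_NONE);c=max(cs,key=cv2.contourArea)
    print(name,rect(pt(s,(c[:,0]+.5)/4-.5,z)))
blob((0,150,40),(16,255,78),(405,155,432,190),.024,"stop")
blob((80,0,100),(130,60,255),(235,120,275,160),.05,"jar")
blob((150,20,60),(179,255,255),(210,170,295,240),.024,"pink")
blob((24,200,90),(34,255,255),(270,240,360,300),.024,"yellow")
# front corners from crop, z=24
c=np.array([(262,227),(437,203),(450,307),(275,328)])/2.8+[210,95]
print("front",rect(pt(s,c,.024)))
f=pt(s,np.array([(97,85),(630,177)])/2.8+[210,95],.03);print("fence top edge",f)
E
```

```text
top [473. 242.] z18 (array([ 428.3, -387.8]), array([ 56. , 103.1]), np.float32(150.39)) z30 (array([ 427.9, -383.6]), array([ 55.4, 102.1]), np.float32(150.39))
top [  8. 211.] z18 (array([477.7, 786.9]), array([ 24.5, 164.7]), np.float32(171.19)) z30 (array([476.9, 779.2]), array([ 24.3, 163. ]), np.float32(171.19))
top [337. 189.] z18 (array([560.5, -47.1]), array([ 55.5, 116.1]), np.float32(97.42)) z30 (array([558.8, -46.4]), array([ 54.9, 114.9]), np.float32(97.42))
top [ 28. 225.] z18 (array([488.5, 742.7]), array([ 91.1, 216.3]), np.float32(5.27)) z30 (array([487.5, 735.4]), array([ 90.2, 214.1]), np.float32(5.27))
top [ 23. 173.] z18 (array([591.3, 748.7]), array([ 80.7, 112. ]), np.float32(4.69)) z30 (array([589.3, 741.3]), array([ 79.9, 110.9]), np.float32(4.69))
top [340. 135.] z18 (array([703.6, -54.4]), array([ 30.2, 505.3]), np.float32(80.6)) z30 (array([700.4, -53.6]), array([ 29.9, 500.1]), np.float32(80.6))
side [319. 196.] z18 (array([559.9, -49.8]), array([ 51.6, 106.1]), np.float32(97.44)) z30 (array([554.6, -35.6]), array([ 50.6, 104.2]), np.float32(97.44))
side 
[... 401 characters left out ...]
34)) z30 (array([ -437. , -1246.8]), array([  39.7, 1062.3]), np.float32(71.34))
side [313.  52.] z18 (array([ 1314.1, -1667.5]), array([1997. , 2404.8]), np.float32(14.88)) z30 (array([ 1295. , -1623.9]), array([1960.7, 2361.1]), np.float32(14.88))
stop (array([ 615.9, -259.9]), array([39.6, 60.9]), np.float32(170.55))
jar (array([685.9, 166. ]), array([47.8, 47.9]), np.float32(90.81))
pink (array([513.3, 166.2]), array([ 99.6, 158.6]), np.float32(102.86))
yellow (array([353.9,   8.8]), array([ 99.9, 159.7]), np.float32(94.78))
front (array([557.7, -47.6]), array([ 96.4, 161.8]), np.float32(98.03))
fence top edge [[ 0.72163203  0.19237414  0.03      ]
 [ 0.64206979 -0.29720433  0.03      ]]
```

```bash
cat >> h.py <<'E'
Y=-9.35; n=np.array([np.cos(np.radians(Y)),np.sin(np.radians(Y))]); t=np.array([-n[1],n[0]]); F=np.array([.6845,-.050])
def fw(x,y): return F+x*n+y*t
def tofence(P): d=np.asarray(P)[...,:2]-F; return np.stack([d@n,d@t],-1)
def plan(x,y,z,yaw):
    o=ctrl.get_obs();p=o["tool_pos"];a=o["orientation"][2];r=np.radians(a)
    d=np.array([x,y,z])-p
    dx=d[0]*np.cos(r)+d[1]*np.sin(r);dy=d[0]*np.sin(r)-d[1]*np.cos(r)
    tu=-((yaw-a+180)%360-180)
    print("t",o["clock"],"tcp",p.round(4),"yaw",a.round(2),"| shift units",np.round([dx*10,dy*10,-d[2]*10],3),"turn",round(tu/180,4),"F",o["force"].round(1))
E
python3 -c "
from h import *
plan(.4742,-.0583,.10,-172.56)"
```

```text
t 0.3 tcp [ 0.2089 -0.6417  0.2262] yaw -161.96 | shift units [-4.329  4.726  1.262] turn 0.0589 F [ 0.5  1.4 -0.3]
```

```bash
python3 -m creep '[[-0.1,0.11,0.02,0,87],[-0.22,0.24,0.04,0,87],[-0.34,0.37,0.07,0,87],[-0.46,0.5,0.1,0,87],[-0.58,0.63,0.13,0,87],[-0.7,0.76,0.16,0,87],[-0.8,0.87,0.18,0,87],[-0.9,0.97,0.2,0,87]]'; python3 -c "
from h import *
plan(.4742,-.0583,.10,-172.56)"
```

```text
clock: 0.97
tool_pos: [0.2648, -0.5207, 0.2065]
orientation: [180.0, -0.0, -162.0]
force: [0.0, -0.9, 0.2]
opening: 0.0868
t 0.9667 tcp [ 0.2648 -0.5207  0.2065] yaw -161.96 | shift units [-3.423  3.748  1.065] turn 0.0589 F [ 0.  -0.9  0.2]
```

```bash
python3 -m creep '[[-0.12,0.13,0.03,0,87],[-0.24,0.26,0.06,0,87],[-0.36,0.39,0.09,0,87],[-0.48,0.52,0.12,0,87],[-0.6,0.65,0.15,0,87],[-0.72,0.78,0.18,0,87],[-0.82,0.9,0.22,0,87],[-0.9,0.98,0.25,0,87]]'; python3 -m creep '[[-0.12,0.13,0.03,0,87],[-0.24,0.26,0.06,0,87],[-0.36,0.39,0.09,0,87],[-0.48,0.52,0.12,0,87],[-0.6,0.65,0.15,0,87],[-0.72,0.78,0.18,0,87],[-0.82,0.9,0.22,0,87],[-0.9,0.98,0.25,0,87]]';python3 -m creep '[[-0.12,0.13,0.03,0,87],[-0.24,0.26,0.06,0,87],[-0.36,0.39,0.09,0,87],[-0.48,0.52,0.12,0,87],[-0.6,0.65,0.15,0,87],[-0.72,0.78,0.18,0,87],[-0.82,0.9,0.22,0,87],[-0.9,0.98,0.25,0,87]]'; python3 -c "
from h import *
plan(.4742,-.0583,.06,-172.56)"
```

```text
clock: 1.63
tool_pos: [0.3202, -0.3994, 0.1815]
orientation: [-180.0, 0.0, -161.9]
force: [0.6, -0.7, 1.0]
opening: 0.0871
clock: 2.3
tool_pos: [0.3754, -0.2785, 0.1565]
orientation: [-180.0, 0.0, -161.9]
force: [-0.1, 0.0, 0.6]
opening: 0.0873
clock: 2.97
tool_pos: [0.4307, -0.1574, 0.1314]
orientation: [-180.0, 0.0, -161.9]
force: [-0.9, -0.4, -0.0]
opening: 0.0873
t 2.9667 tcp [ 0.4307 -0.1574  0.1314] yaw -161.93 | shift units [-0.721  0.807  0.714] turn 0.059 F [-0.9 -0.4 -0. ]
```

```bash
python3 -m creep '[[-0.1,0.11,0.08,0.01,87],[-0.22,0.24,0.18,0.02,87],[-0.34,0.38,0.3,0.03,87],[-0.46,0.52,0.42,0.04,87],[-0.57,0.64,0.54,0.05,87],[-0.67,0.75,0.64,0.059,87],[-0.72,0.807,0.7,0.059,87],[-0.72,0.807,0.714,0.059,87]]'
python3 - <<'E'
from meas import *
plan(.4742,-.0583,.008,-172.56)
s=cam("top");cv2.imwrite("pics/top1.png",s["img"]);out,m=measure(s)
for uv in out:
    if 280<uv.mean(0)[0]<420: print(uv.mean(0),rect(pt(s,uv,.018)))
s=cam("wrist");cv2.imwrite("pics/wr1.png",s["img"])
E
```

```text
clock: 3.63
tool_pos: [0.4739, -0.0586, 0.0592]
orientation: [-180.0, -0.1, -172.4]
force: [-0.3, 0.1, 0.5]
opening: 0.087
t 3.6333 tcp [ 0.4739 -0.0586  0.0592] yaw -172.45 | shift units [-0.003  0.003  0.512] turn 0.0006 F [-0.3  0.1  0.5]
[340.18691516 134.83179975] (array([703.4, -54.2]), array([ 30.5, 504.7]), np.float32(80.57))
```

View pics/top1.png

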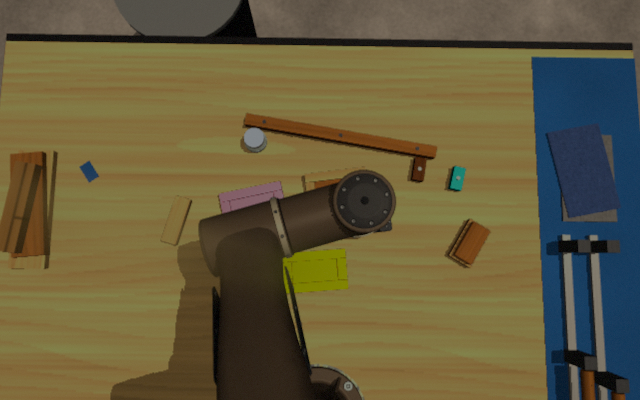

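View pics/wr1.png

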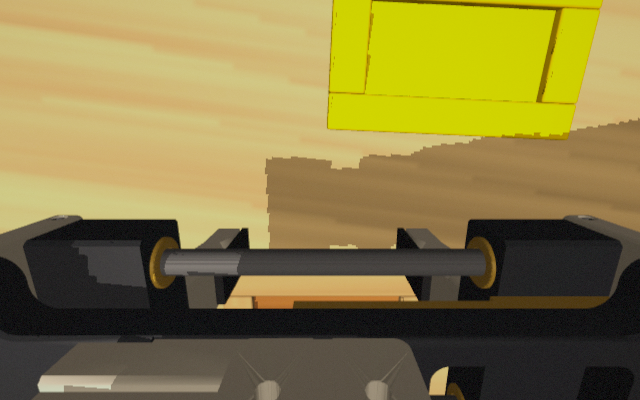

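The top view shows the arm over the front at (365,200), and the wrist picture shows the yellow look-alike at (465,70) behind the hand with the front's edge ahead. The fingers come down clear of both, so I descend.

```bash
python3 -m creep '[[0,0,0.08,0,87],[0,0,0.18,0,87],[0,0,0.28,0,87],[0,0,0.37,0,87],[0,0,0.44,0,87],[0,0,0.48,0,87],[0,0,0.5,0,87],[0,0,0.5,0,87]]'
python3 - <<'E'
from meas import *
plan(.4742,-.0583,.009,-172.56)
s=cam("side");cv2.imwrite("pics/side1.png",cv2.resize(s["img"][100:280,180:460],None,fx=2.8,fy=2.8))
E
```

```text
clock: 4.4
tool_pos: [0.4735, -0.0597, 0.0098]
orientation: [-180.0, -0.0, -172.6]
force: [0.2, 0.1, -0.0]
opening: 0.0871
t 4.4 tcp [ 0.4735 -0.0597  0.0098] yaw -172.58 | shift units [-0.008  0.013  0.008] turn -0.0001 F [ 0.2  0.1 -0. ]
```

View pics/side1.png

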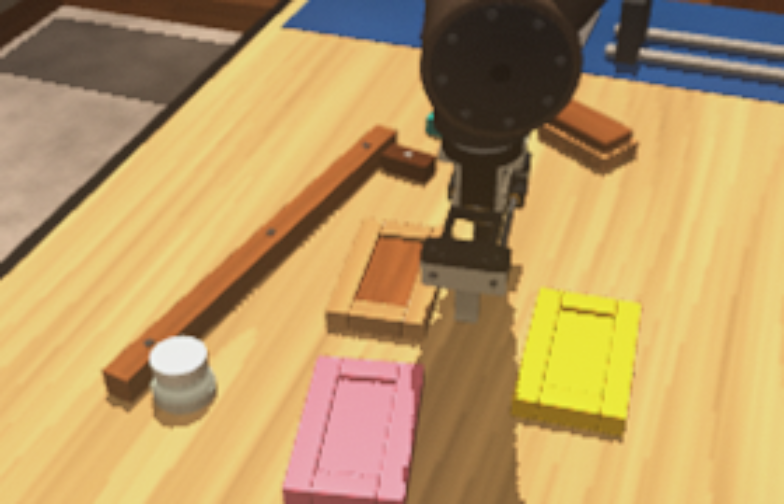

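The side view shows the fingers down behind the near edge of the front, around crop (465,300), clear of yellow and pink. First the straight push to contact, then push while turning.

```bash
python3 -m creep '[[-0.05,0,0,0,87],[-0.1,0,0,0,87],[-0.15,0,0,0,87],[-0.19,0,0,0,87],[-0.22,0,0,0,87],[-0.25,0,0,0,87],[-0.28,0,0,0,87],[-0.31,0,0,0,87]]'
python3 - <<'E'
from meas import *
p=fw(-.1095,-.03);plan(*p,.009,-189.35)
s=cam("side");cv2.imwrite("pics/side2.png",cv2.resize(s["img"][100:280,180:460],None,fx=2.8,fy=2.8))
E
python3 -m creep '[[-0.03,0,0,0.005,87],[-0.06,-0.005,0,0.011,87],[-0.09,-0.01,0,0.017,87],[-0.12,-0.015,0,0.023,87],[-0.15,-0.02,0,0.029,87],[-0.18,-0.025,0,0.035,87],[-0.21,-0.03,0,0.041,87],[-0.24,-0.035,0,0.047,87]]'
python3 - <<'E'
from meas import *
p=fw(-.1095,-.03);plan(*p,.009,-189.35)
s=cam("side");cv2.imwrite("pics/side3.png",cv2.resize(s["img"][100:280,180:460],None,fx=2.8,fy=2.8))
E
```

```text
clock: 5.12
tool_pos: [0.5041, -0.0557, 0.01]
orientation: [-180.0, -0.1, -172.6]
force: [-2.4, -1.0, 0.4]
opening: 0.0867
t 5.1167 tcp [ 0.5041 -0.0557  0.01  ] yaw -172.59 | shift units [-0.661 -0.148  0.01 ] turn 0.0931 F [-2.4 -1.   0.4]
clock: 5.83
tool_pos: [0.529, -0.0559, 0.0102]
orientation: [180.0, -0.0, 178.8]
force: [-1.3, -0.6, 1.1]
opening: 0.0868
t 5.8333 tcp [ 0.529  -0.0559  0.0102] yaw 178.84 | shift units [-0.427 -0.05   0.012] turn 0.0455 F [-1.3 -0.6  1.1]
```

View pics/side3.png

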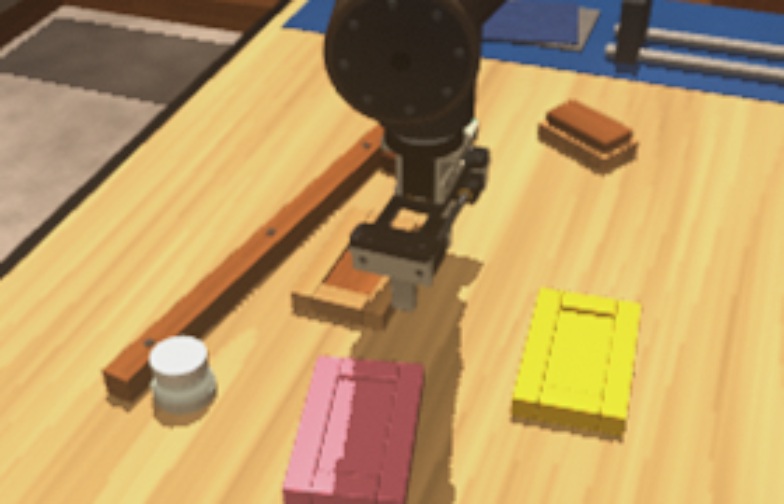

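The side view shows the front sliding and turning with the fingers at crop (345,290), with the gap to the fence closing. The force is about 2 N.

```bash
python3 -m creep '[[-0.03,0,0,0.006,87],[-0.06,-0.005,0,0.012,87],[-0.09,-0.01,0,0.018,87],[-0.12,-0.015,0,0.024,87],[-0.15,-0.02,0,0.03,87],[-0.18,-0.025,0,0.036,87],[-0.21,-0.03,0,0.041,87],[-0.24,-0.035,0,0.0455,87]]'
python3 - <<'E'
from meas import *
p=fw(-.1095,-.03);plan(*p,.009,-189.35)
s=cam("side");cv2.imwrite("pics/side4.png",cv2.resize(s["img"][100:280,180:460],None,fx=2.8,fy=2.8))
E
```

```text
clock: 6.55
tool_pos: [0.5529, -0.0599, 0.0102]
orientation: [180.0, -0.0, 170.7]
force: [-2.5, 1.2, 1.6]
opening: 0.0871
t 6.55 tcp [ 0.5529 -0.0599  0.0102] yaw 170.67 | shift units [-0.188  0.011  0.012] turn 0.0001 F [-2.5  1.2  1.6]
```

View pics/side4.png

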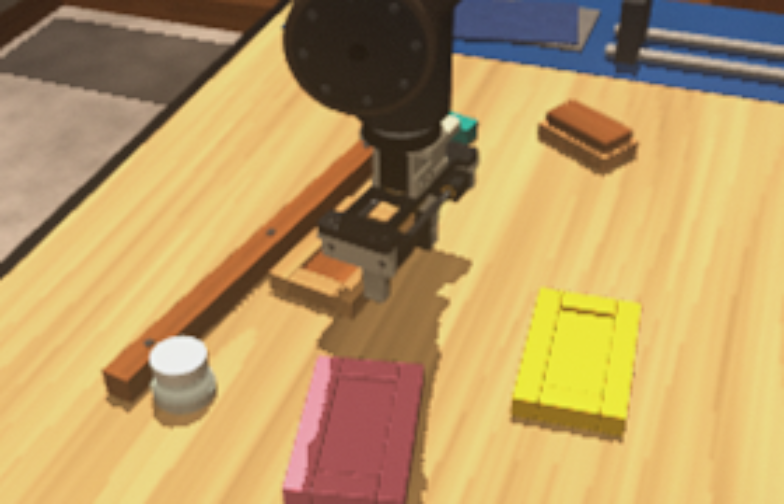

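The front's left end at crop (270,275) is now parallel to the fence with roughly a 15–20 mm gap. I creep the rest straight.

```bash
python3 -m creep '[[-0.025,0,0,0,87],[-0.05,0,0,0,87],[-0.075,0,0,0,87],[-0.095,0,0,0,87],[-0.115,0,0,0,87],[-0.13,0,0,0,87],[-0.145,0,0,0,87],[-0.16,0,0,0,87]]'
python3 - <<'E'
from meas import *
p=fw(-.1095,-.03);plan(*p,.009,-189.35)
s=cam("side");cv2.imwrite("pics/side5.png",cv2.resize(s["img"][130:250,200:380],None,fx=4.4,fy=4.4))
E
```

```text
clock: 7.27
tool_pos: [0.5685, -0.0624, 0.0101]
orientation: [-180.0, -0.0, 170.8]
force: [-1.6, 0.8, -0.2]
opening: 0.087
t 7.2667 tcp [ 0.5685 -0.0624  0.0101] yaw 170.77 | shift units [-0.029  0.011  0.011] turn 0.0007 F [-1.6  0.8 -0.2]
```

View pics/side5.png

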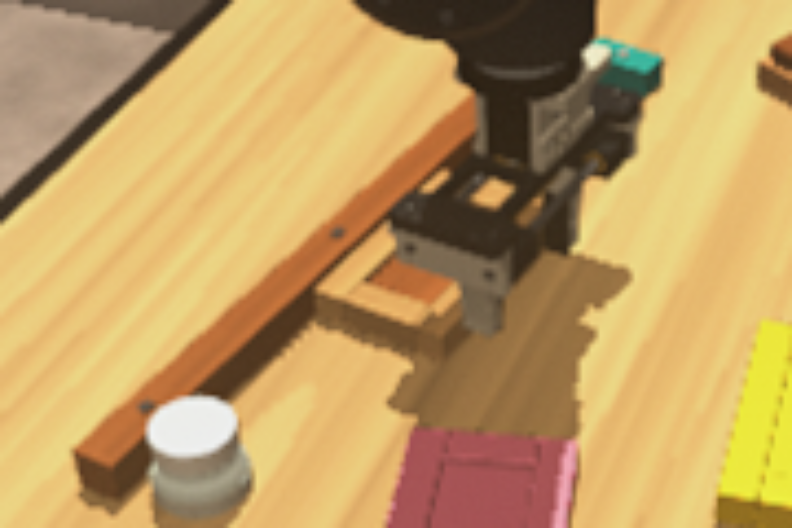

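A few mm of gap still remains at crop (325,285). I creep gently until the force rises.

```bash
python3 -m creep '[[-0.005,0,0,0,87],[-0.01,0,0,0,87],[-0.015,0,0,0,87],[-0.02,0,0,0,87],[-0.024,0,0,0,87],[-0.028,0,0,0,87],[-0.03,0,0,0,87],[-0.03,0,0,0,87]]'; python3 -m creep '[[-0.003,0,0,0,87],[-0.006,0,0,0,87],[-0.009,0,0,0,87],[-0.012,0,0,0,87],[-0.015,0,0,0,87],[-0.018,0,0,0,87],[-0.02,0,0,0,87],[-0.02,0,0,0,87]]'
```

```text
clock: 7.98
tool_pos: [0.5689, -0.0627, 0.0099]
orientation: [-180.0, -0.2, 170.7]
force: [-8.2, 4.1, 6.2]
opening: 0.0871
clock: 8.65
tool_pos: [0.569, -0.0629, 0.0097]
orientation: [-179.9, -0.4, 170.7]
force: [-14.9, 9.0, 12.1]
opening: 0.0866
```

Contact with the fence: the TCP stalled and the force rose to 17 N. I back off and lift before turning.

```bash
python3 -m creep '[[0.03,0,0,0,87],[0.1,0,0,0,87],[0.2,0,0,0,87],[0.25,0,-0.1,0,87],[0.25,0,-0.3,0,87],[0.25,0,-0.5,0,87],[0.25,0,-0.7,0,87],[0.25,0,-0.8,0,87]]'
python3 - <<'E'
from meas import *
p=fw(-.05,.1);plan(*p,.09,-99.35)
s=cam("side");cv2.imwrite("pics/side6.png",cv2.resize(s["img"][130:250,200:380],None,fx=4.4,fy=4.4))
E
```

```text
clock: 9.32
tool_pos: [0.5498, -0.0591, 0.0935]
orientation: [179.9, 0.2, 170.8]
force: [0.7, 0.8, -0.4]
opening: 0.087
t 9.3167 tcp [ 0.5498 -0.0591  0.0935] yaw 170.8 | shift units [-0.818  1.306  0.035] turn -0.4992 F [ 0.7  0.8 -0.4]
```

View pics/side6.png

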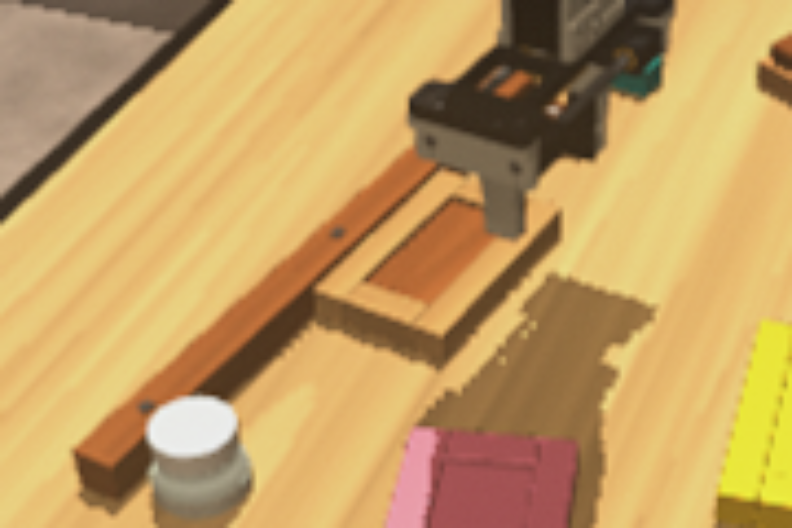

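The side view shows the front flush with the fence, with its left end from crop (318,292) to (440,338).

```bash
python3 -m creep '[[-0.04,0.1,0,-0.03,60],[-0.1,0.2,0,-0.06,30],[-0.15,0.3,0,-0.09,30],[-0.2,0.4,0,-0.125,30],[-0.25,0.5,0,-0.16,30],[-0.3,0.6,0,-0.19,30],[-0.36,0.7,0,-0.22,30],[-0.41,0.8,0,-0.25,30]]'
python3 - <<'E'
from meas import *
s=cam("side")
c=np.array([(318,292),(440,338)])/4.4+[200,130]
print("end corners fence mm",tofence(pt(s,c,.024))*1000)
c=np.array([(338,233),(325,252)])/4.4+[200,130]
p=fw(-.05,.1);plan(*p,.09,-99.35)
E
```

```text
clock: 10.03
tool_pos: [0.602, 0.0136, 0.0901]
orientation: [180.0, -0.0, -144.0]
force: [0.5, 0.3, -0.3]
opening: 0.039
end corners fence mm [[  -8.84261854   54.27907884]
 [-103.66933312   55.67978455]]
t 10.0833 tcp [0.6034 0.0148 0.0901] yaw -143.53 | shift units [-0.635  0.052  0.001] turn -0.2454 F [2.6 0.2 0.3]
```

```bash
python3 -m creep '[[-0.08,0.01,0,-0.03,30],[-0.16,0.02,0,-0.06,30],[-0.24,0.02,0,-0.09,30],[-0.32,0.03,0,-0.125,30],[-0.4,0.03,0,-0.155,30],[-0.48,0.04,0,-0.185,30],[-0.55,0.04,0,-0.215,30],[-0.61,0.05,0,-0.2454,30]]'
python3 - <<'E'
from meas import *
p=fw(-.052,.095);plan(*p,.0095,-99.35)
s=cam("side");cv2.imwrite("pics/side7.png",cv2.resize(s["img"][100:280,180:460],None,fx=2.8,fy=2.8))
E
```

```text
clock: 10.75
tool_pos: [0.6485, 0.0529, 0.0899]
orientation: [180.0, -0.0, -99.9]
force: [0.7, -0.3, 1.4]
opening: 0.0302
t 10.75 tcp [0.6485 0.0529 0.0899] yaw -99.88 | shift units [ 0.007 -0.003  0.804] turn -0.003 F [ 0.7 -0.3  1.4]
```

View pics/side7.png

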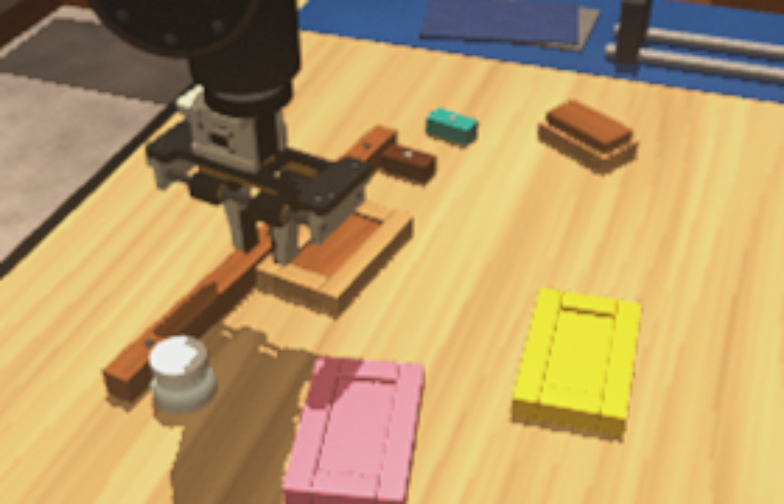

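The side view shows the two fingers over the strip just beyond the front's left end, around crop (245,235) and (285,250). I lower partway and check the clearance from the fence and front.

```bash
python3 -m creep '[[0,0,0.06,-0.003,30],[0,0,0.14,-0.003,30],[0,0,0.22,-0.003,30],[0,0,0.3,-0.003,30],[0,0,0.36,-0.003,30],[0,0,0.42,-0.003,30],[0,0,0.46,-0.003,30],[0,0,0.48,-0.003,30]]'
python3 - <<'E'
from meas import *
p=fw(-.052,.095);plan(*p,.0095,-99.35)
s=cam("side");cv2.imwrite("pics/side8.png",cv2.resize(s["img"][130:250,200:380],None,fx=4.4,fy=4.4))
E
```

```text
clock: 11.47
tool_pos: [0.6482, 0.0527, 0.0412]
orientation: [179.9, -0.0, -99.5]
force: [-0.4, 0.2, 0.2]
opening: 0.03
t 11.4667 tcp [0.6482 0.0527 0.0412] yaw -99.55 | shift units [ 0.005 -0.005  0.317] turn -0.0011 F [-0.4  0.2  0.2]
```

View pics/side8.png

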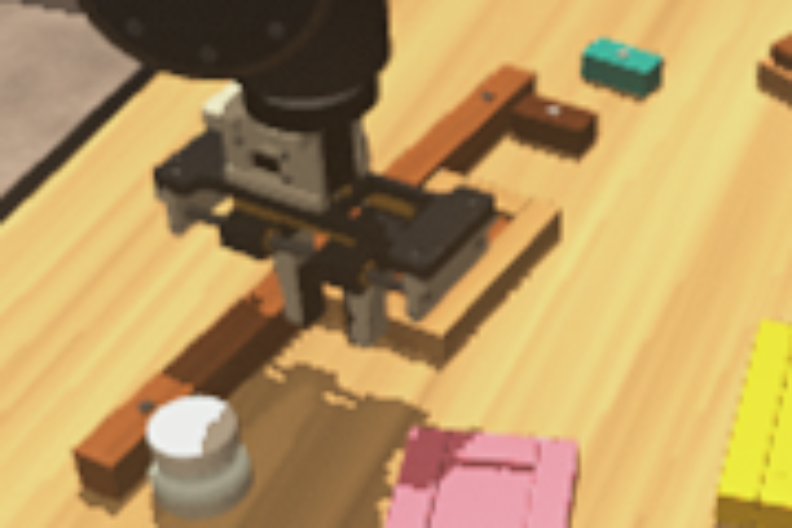

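The fingers at crop (305,310) and (365,335) lie between the fence and open bench, past the front's end, clear of the jar at (195,450). I go on down.

```bash
python3 -m creep '[[0,0,0.05,-0.001,30],[0,0,0.1,-0.001,30],[0,0,0.15,-0.001,30],[0,0,0.2,-0.001,30],[0,0,0.25,-0.001,30],[0,0,0.29,-0.001,30],[0,0,0.31,-0.001,30],[0,0,0.315,-0.001,30]]'; python3 -m creep '[[0.04,0,0,0,30],[0.08,0,0,0,30],[0.11,0,0,0,30],[0.14,0,0,0,30],[0.17,0,0,0,30],[0.2,0,0,0,30],[0.23,0,0,0,30],[0.26,0,0,0,30]]'
python3 - <<'E'
from meas import *
p=fw(-.052,-.03);plan(*p,.0095,-99.35)
s=cam("side");cv2.imwrite("pics/side9.png",cv2.resize(s["img"][130:250,200:380],None,fx=4.4,fy=4.4))
E
```

```text
clock: 12.18
tool_pos: [0.6483, 0.0528, 0.01]
orientation: [180.0, -0.0, -99.3]
force: [0.6, 0.1, 0.3]
opening: 0.0301
clock: 12.85
tool_pos: [0.6443, 0.0269, 0.0107]
orientation: [-180.0, 0.0, -99.3]
force: [-1.1, -0.1, 0.3]
opening: 0.03
t 12.85 tcp [0.6443 0.0269 0.0107] yaw -99.35 | shift units [ 0.994 -0.001  0.012] turn 0.0 F [-1.1 -0.1  0.3]
```

View pics/side9.png

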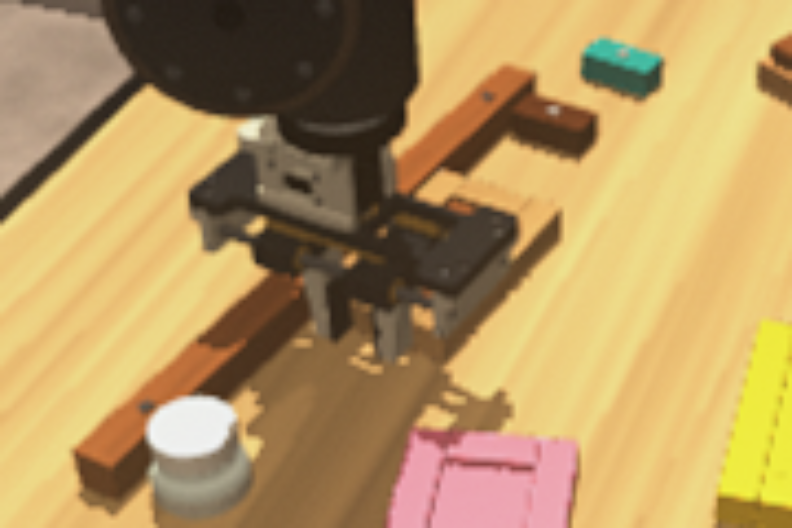

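The fingers at crop (330,310) and (390,340) are at the front's end and about to touch. Now a steady push along the fence.

```bash
python3 -m creep '[[0.03,0,0,0,30],[0.06,0,0,0,30],[0.1,0,0,0,30],[0.14,0,0,0,30],[0.18,0,0,0,30],[0.22,0,0,0,30],[0.26,0,0,0,30],[0.3,0,0,0,30]]'
python3 - <<'E'
from meas import *
p=fw(-.052,-.03);plan(*p,.0095,-99.35)
s=cam("side");cv2.imwrite("pics/side10.png",cv2.resize(s["img"][130:250,200:380],None,fx=4.4,fy=4.4))
E
```

```text
clock: 13.57
tool_pos: [0.6394, -0.0028, 0.0107]
orientation: [-180.0, -0.0, -99.3]
force: [-0.0, 0.9, -0.0]
opening: 0.03
t 13.5667 tcp [ 0.6394 -0.0028  0.0107] yaw -99.34 | shift units [ 0.692 -0.002  0.012] turn 0.0 F [-0.   0.9 -0. ]
```

View pics/side10.png

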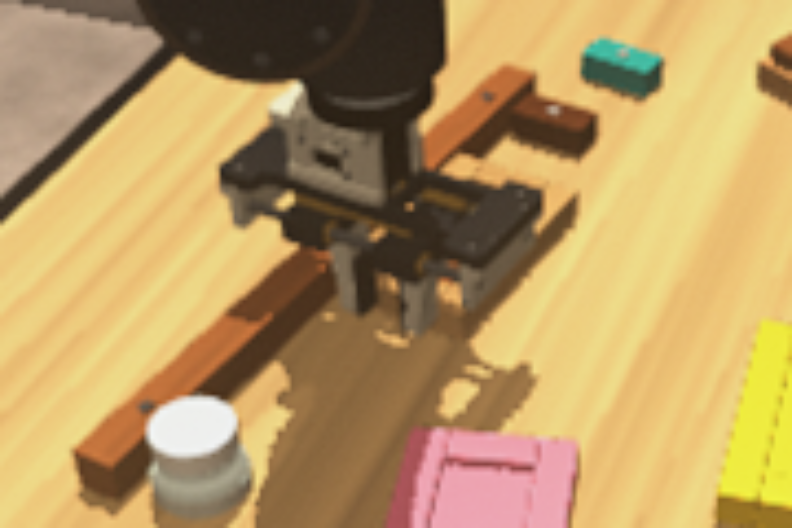

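The front is sliding: its near right corner moved from (560,208) to (578,192), still along the fence. I continue.

```bash
python3 -m creep '[[0.04,0,0,0,30],[0.08,0,0,0,30],[0.12,0,0,0,30],[0.16,0,0,0,30],[0.2,0,0,0,30],[0.24,0,0,0,30],[0.28,0,0,0,30],[0.32,0,0,0,30]]'; python3 -m creep '[[0.04,0,0,0,30],[0.08,0,0,0,30],[0.12,0,0,0,30],[0.15,0,0,0,30],[0.18,0,0,0,30],[0.2,0,0,0,30],[0.22,0,0,0,30],[0.24,0,0,0,30]]'
python3 - <<'E'
from meas import *
p=fw(-.052,-.03);plan(*p,.0095,-99.35)
s=cam("side");cv2.imwrite("pics/side11.png",cv2.resize(s["img"][130:250,200:380],None,fx=4.4,fy=4.4))
E
```

```text
clock: 14.28
tool_pos: [0.6342, -0.0344, 0.0107]
orientation: [-180.0, 0.0, -99.3]
force: [-0.0, 0.6, -0.9]
opening: 0.0301
clock: 14.95
tool_pos: [0.6303, -0.0578, 0.0107]
orientation: [180.0, 0.0, -99.3]
force: [1.0, 2.0, 1.0]
opening: 0.03
t 14.95 tcp [ 0.6303 -0.0578  0.0107] yaw -99.34 | shift units [ 0.135 -0.002  0.012] turn 0.0001 F [1. 2. 1.]
```

View pics/side11.png

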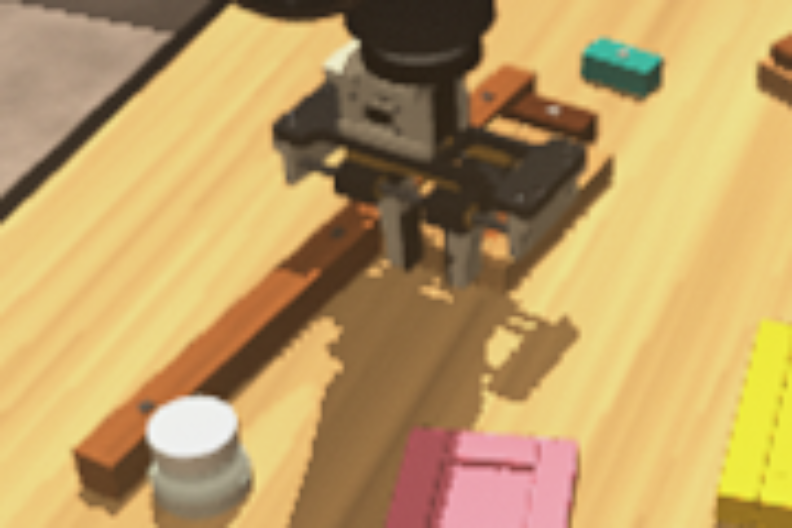

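The front's right end is nearly at the stop, its corner at crop (610,158) and the stop at (560,115). I creep slowly.

```bash
python3 -m creep '[[0.01,0,0,0,30],[0.02,0,0,0,30],[0.03,0,0,0,30],[0.04,0,0,0,30],[0.05,0,0,0,30],[0.06,0,0,0,30],[0.07,0,0,0,30],[0.08,0,0,0,30]]';python3 -m creep '[[0.005,0,0,0,30],[0.01,0,0,0,30],[0.015,0,0,0,30],[0.02,0,0,0,30],[0.024,0,0,0,30],[0.028,0,0,0,30],[0.03,0,0,0,30],[0.03,0,0,0,30]]'
```

```text
clock: 15.67
tool_pos: [0.6291, -0.0656, 0.0107]
orientation: [-180.0, 0.0, -99.3]
force: [0.2, 1.7, 0.3]
opening: 0.0296
clock: 16.33
tool_pos: [0.6286, -0.0685, 0.0106]
orientation: [180.0, -0.0, -99.3]
force: [0.2, 0.7, -0.3]
opening: 0.0301
```

```bash
python3 -m creep '[[0.005,0,0,0,30],[0.01,0,0,0,30],[0.015,0,0,0,30],[0.02,0,0,0,30],[0.024,0,0,0,30],[0.028,0,0,0,30],[0.03,0,0,0,30],[0.03,0,0,0,30]]'
python3 - <<'E'
from meas import *
p=fw(-.052,-.03);plan(*p,.0095,-99.35)
s=cam("top");cv2.imwrite("pics/top12.png",cv2.resize(s["img"][100:220,300:480],None,fx=4.4,fy=4.4))
E
```

```text
clock: 17.0
tool_pos: [0.6285, -0.0697, 0.0107]
orientation: [-180.0, 0.1, -99.3]
force: [-0.9, 11.0, 2.1]
opening: 0.03
t 17.0 tcp [ 0.6285 -0.0697  0.0107] yaw -99.34 | shift units [ 0.015 -0.001  0.012] turn 0.0001 F [-0.9 11.   2.1]
```

View pics/top12.png

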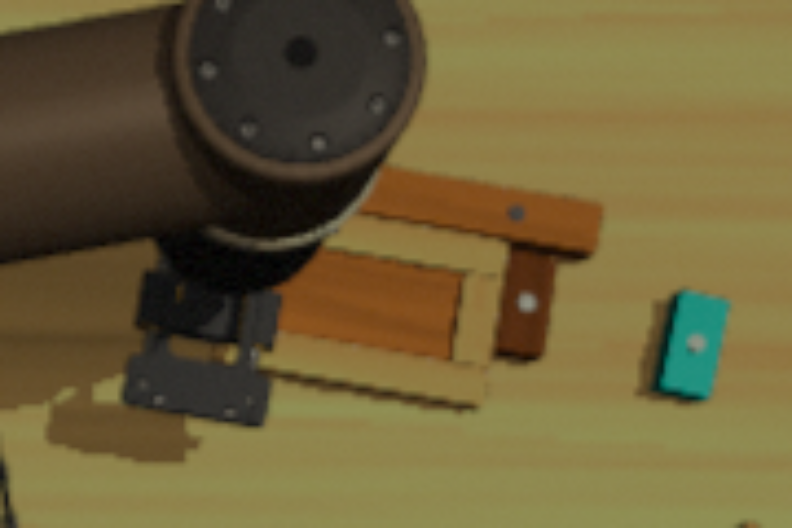

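The top view shows the front's right end against the dark stop at crop x≈500, with its long edge along the fence, and an 11 N contact. I back off along the fence and lift.

```bash
python3 -m creep '[[-0.03,0,0,0,30],[-0.1,0,0,0,30],[-0.2,0,0,0,30],[-0.3,0,0,0,30],[-0.3,0,-0.2,0,30],[-0.3,0,-0.45,0,30],[-0.3,0,-0.7,0,30],[-0.3,0,-0.8,0,30]]'; python3 -m creep '[[-0.1,0.05,-0.02,0,30],[-0.2,0.1,-0.04,0,30],[-0.35,0.2,-0.06,0,30],[-0.5,0.3,-0.1,0,30],[-0.6,0.4,-0.15,0,30],[-0.7,0.5,-0.2,0,30],[-0.8,0.6,-0.25,0,30],[-0.9,0.7,-0.3,0,30]]'
python3 - <<'E'
from meas import *
for n in("top","side"):
    s=cam(n);out,m=measure(s)
    for uv in out:
        c=uv.mean(0)
        if 240<c[0]<420 and 100<c[1]<230:
            P=pt(s,uv,.018);r=rect(P);print(n,c.round(),r,"fence",(tofence(np.array(r[0])/1000)*1000).round(1))
    cv2.imwrite(f"pics/{n}13.png",cv2.resize(s["img"][(100 if n=='top' else 120):][:120,(300 if n=='top' else 220):][:,:180],None,fx=4.4,fy=4.4))
print(ctrl.get_obs()["tool_pos"])
E
```

```text
clock: 17.72
tool_pos: [0.6349, -0.0409, 0.0942]
orientation: [-179.8, 0.0, -99.3]
force: [1.4, 0.2, 0.7]
opening: 0.0301
clock: 18.38
tool_pos: [0.5774, 0.0594, 0.1208]
orientation: [180.0, -0.0, -99.3]
force: [0.5, -0.6, -1.0]
opening: 0.0303
top [382. 168.] (array([ 617.8, -162. ]), array([ 54.5, 115. ]), np.float32(80.35)) fence [ -47.6 -121.3]
top [378. 142.] (array([ 686.3, -151.3]), array([ 32. , 307.4]), np.float32(80.56)) fence [ 18.2 -99.7]
side [250. 207.] (array([721. ,  34.9]), array([ 31.1, 308.2]), np.float32(80.66)) fence [22.2 89.7]
[0.57768555 0.06015734 0.12178515]
```

View pics/top13.png

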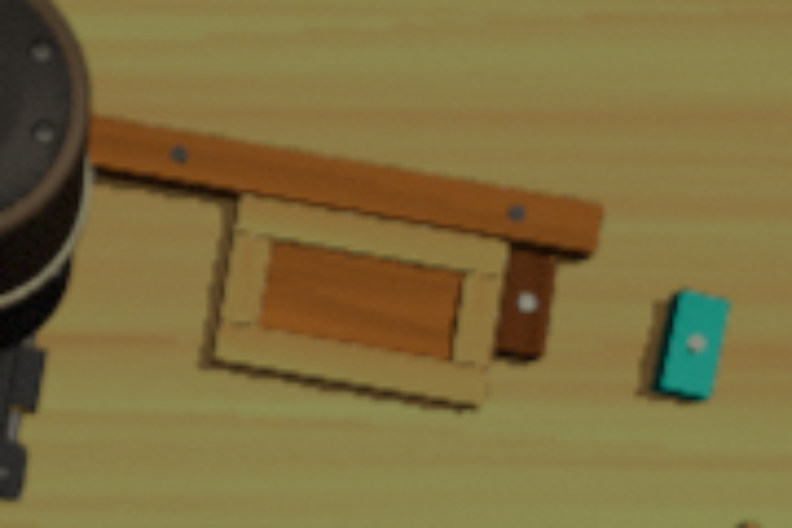

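View pics/side13.png

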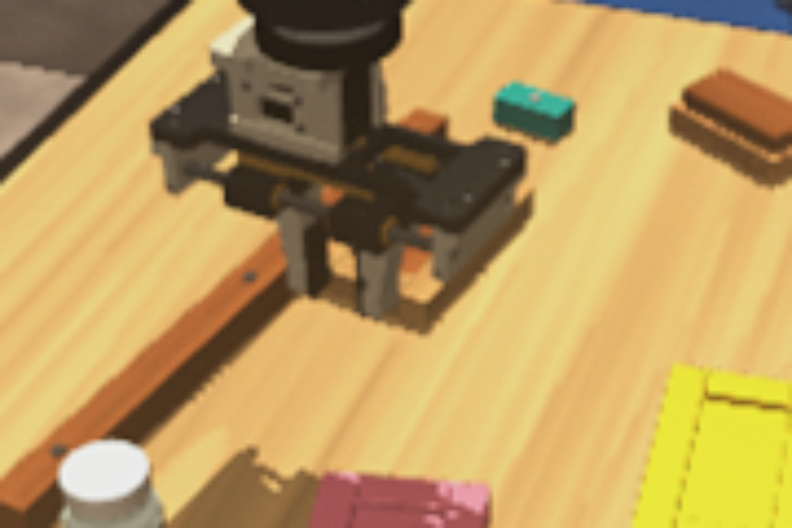

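From the top, the front sits on the fence at crop (240,195)–(505,240) and against the stop at x≈500. It measures (-47.6,-121.3) mm in fence axes, against a target of (-50,-120). Its angle differs from the fence's by 0.2°, which is within noise. There is time to spare, so one gentle re-press of the long edge will settle that.

Run:
```python
from meas import *
p=fw(-.145,-.12);plan(*p,.09,170.65);print(p)
```

```text
t 18.4833 tcp [0.5777 0.0602 0.1218] yaw -99.24 | shift units [2.113 0.221 0.318] turn 0.5006 F [ 0.3 -0.7  0.8]
[ 0.52193063 -0.1448483 ]
```

```bash
python3 -m creep '[[0.08,0.05,0,0.03,40],[0.18,0.1,0,0.06,50],[0.3,0.15,0,0.09,60],[0.42,0.22,0,0.125,60],[0.54,0.22,0,0.16,60],[0.66,0.22,0,0.19,60],[0.78,0.22,0,0.22,60],[0.9,0.22,0,0.25,60]]'
python3 - <<'E'
from meas import *
p=fw(-.145,-.12);plan(*p,.09,170.65)
E
```

```text
clock: 19.15
tool_pos: [0.5419, -0.0275, 0.1206]
orientation: [180.0, -0.0, -144.6]
force: [-0.6, 0.5, -0.0]
opening: 0.06
t 19.15 tcp [ 0.5419 -0.0275  0.1206] yaw -144.61 | shift units [ 0.842 -0.841  0.306] turn 0.2485 F [-0.6  0.5 -0. ]
```

```bash
python3 -m creep '[[0.1,-0.1,0.03,0.03,60],[0.2,-0.2,0.06,0.06,60],[0.32,-0.32,0.1,0.09,60],[0.44,-0.44,0.14,0.125,60],[0.56,-0.56,0.18,0.16,60],[0.68,-0.68,0.22,0.19,60],[0.78,-0.78,0.27,0.22,60],[0.84,-0.84,0.3,0.2485,60]]'
python3 - <<'E'
from meas import *
p=fw(-.145,-.12);plan(*p,.01,170.65)
s=cam("side");cv2.imwrite("pics/side14.png",cv2.resize(s["img"][110:230,240:420],None,fx=4.4,fy=4.4))
E
```

```text
clock: 19.82
tool_pos: [0.5221, -0.1454, 0.0901]
orientation: [-180.0, -0.0, 170.6]
force: [0.2, 0.1, 0.1]
opening: 0.0598
t 19.8167 tcp [ 0.5221 -0.1454  0.0901] yaw 170.6 | shift units [0.003 0.005 0.801] turn -0.0003 F [0.2 0.1 0.1]
```

View pics/side14.png

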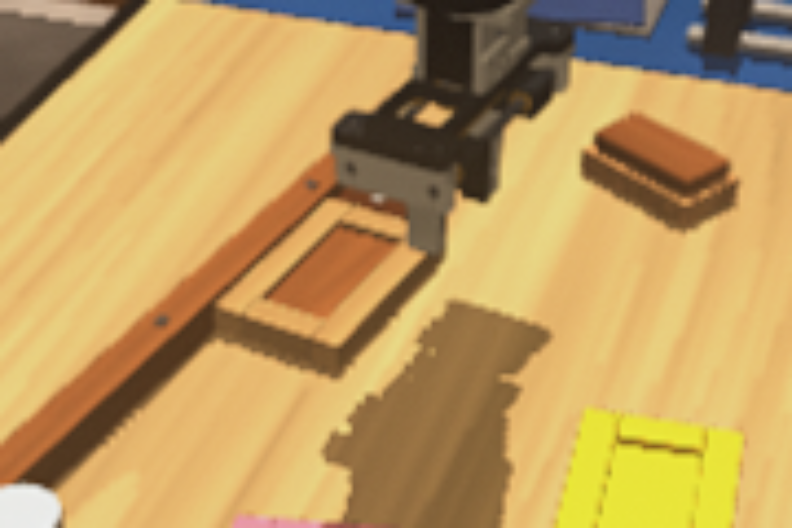

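The front sits flush along the fence at crop (220,300)–(330,200) and up to the stop. The hand is behind its near edge, so I descend and approach.

```bash
python3 -m creep '[[0,0,0.1,0,60],[0,0,0.22,0,60],[0,0,0.36,0,60],[0,0,0.5,0,60],[0,0,0.62,0,60],[0,0,0.72,0,60],[0,0,0.78,0,60],[0,0,0.8,0,60]]'; python3 -m creep '[[-0.04,0,0,0,60],[-0.08,0,0,0,60],[-0.12,0,0,0,60],[-0.16,0,0,0,60],[-0.2,0,0,0,60],[-0.23,0,0,0,60],[-0.26,0,0,0,60],[-0.29,0,0,0,60]]'; python3 -m creep '[[-0.005,0,0,0,60],[-0.01,0,0,0,60],[-0.015,0,0,0,60],[-0.02,0,0,0,60],[-0.025,0,0,0,60],[-0.03,0,0,0,60],[-0.034,0,0,0,60],[-0.036,0,0,0,60]]'; python3 -c "
from h import *
plan(*fw(-.112,-.12),.01,170.65)"
```

```text
clock: 20.53
tool_pos: [0.5224, -0.1438, 0.0094]
orientation: [-180.0, -0.1, 171.0]
force: [-0.3, -1.2, 0.1]
opening: 0.0601
clock: 21.2
tool_pos: [0.5518, -0.1488, 0.0107]
orientation: [180.0, 0.0, 170.9]
force: [-0.3, -0.3, 0.9]
opening: 0.0601
clock: 21.87
tool_pos: [0.5545, -0.1492, 0.0106]
orientation: [-180.0, -0.1, 170.9]
force: [-2.3, 1.0, 0.9]
opening: 0.0602
t 21.8667 tcp [ 0.5545 -0.1492  0.0106] yaw 170.91 | shift units [-0.001 -0.01   0.006] turn 0.0015 F [-2.3  1.   0.9]
```

```bash
python3 -m creep '[[-0.004,0,0,0.0015,60],[-0.008,0,0,0.0015,60],[-0.012,-0.002,0,0.0015,60],[-0.016,-0.004,0,0.0015,60],[-0.02,-0.006,0,0.0015,60],[-0.024,-0.008,0,0.0015,60],[-0.026,-0.01,0,0.0015,60],[-0.026,-0.01,0,0.0015,60]]'; python3 -c "
from h import *
plan(*fw(-.112,-.12),.01,170.65)"
```

```text
clock: 22.53
tool_pos: [0.5546, -0.15, 0.0099]
orientation: [180.0, -0.3, 170.6]
force: [-7.8, 6.6, 3.9]
opening: 0.0601
t 22.5333 tcp [ 0.5546 -0.15    0.0099] yaw 170.62 | shift units [ 0.001 -0.002 -0.001] turn -0.0002 F [-7.8  6.6  3.9]
```

Seated: about 9 N into the fence and 5 N toward the stop, with no further motion. I back off, lift, and move clear toward the robot.

```bash
python3 -m creep '[[0.02,0,0,0,60],[0.06,0,0,0,60],[0.14,0,0,0,60],[0.24,0,0,0,60],[0.34,0,-0.05,0,60],[0.38,0,-0.3,0,60],[0.4,0,-0.6,0,60],[0.4,0,-0.9,0,60]]'; python3 -m creep '[[0.05,-0.1,-0.1,0,60],[0.1,-0.2,-0.2,0,60],[0.15,-0.3,-0.3,0,60],[0.2,-0.45,-0.4,0,60],[0.25,-0.6,-0.5,0,60],[0.3,-0.75,-0.6,0,60],[0.3,-0.88,-0.65,0,60],[0.3,-1,-0.7,0,60]]';python3 -m creep '[[0,-0.15,0,0,60],[0,-0.3,0,0,60],[0,-0.45,0,0,60],[0,-0.6,0,0,60],[0,-0.75,0,0,60],[0,-0.88,0,0,60],[0,-0.95,0,0,60],[0,-1,0,0,60]]'
python3 - <<'E'
from meas import *
for n in("top","side"):
    s=cam(n);out,m=measure(s)
    for uv in out:
        c=uv.mean(0)
        if 240<c[0]<420 and 100<c[1]<230:
            r=rect(pt(s,uv,.018));print(n,c.round(),r,"fence",(tofence(np.array(r[0])/1000)*1000).round(1))
    cv2.imwrite(f"pics/{n}15.png",s["img"])
    y,x=(125,330) if n=="top" else (130,255)
    cv2.imwrite(f"pics/{n}15c.png",cv2.resize(s["img"][y:y+80,x:x+120],None,fx=6.5,fy=6.5,interpolation=cv2.INTER_CUBIC))
o=ctrl.get_obs();print(o["clock"],o["tool_pos"],o["force"])
E
```

```text
clock: 23.2
tool_pos: [0.516, -0.1441, 0.1017]
orientation: [-180.0, -0.1, 170.7]
force: [0.9, 0.1, 0.4]
opening: 0.0599
clock: 23.87
tool_pos: [0.4707, -0.2391, 0.1707]
orientation: [180.0, -0.0, 170.6]
force: [0.8, 0.1, 0.3]
opening: 0.0601
clock: 24.53
tool_pos: [0.4553, -0.3375, 0.1701]
orientation: [180.0, -0.1, 170.6]
force: [0.1, 0.4, -0.1]
opening: 0.0599
top [371. 166.] (array([ 621.8, -136.5]), array([54.5, 63. ]), np.float32(80.38)) fence [-47.8 -95.5]
top [318. 131.] (array([711.7,   2.6]), array([ 32.2, 390.3]), np.float32(80.56)) fence [18.3 56.3]
side [315. 171.] (array([ 617.3, -165.1]), array([ 49.6, 105.4]), np.float32(80.69)) fence [ -47.6 -124.5]
side [267. 192.] (array([704.9, -63.3]), array([ 30.9, 507.4]), np.float32(80.57)) fence [22.3 -9.8]
24.6333 [ 0.45553456 -0.33713699  0.17030145] [0.09816009 0.28491932 0.12517629]
```

View pics/top15.png

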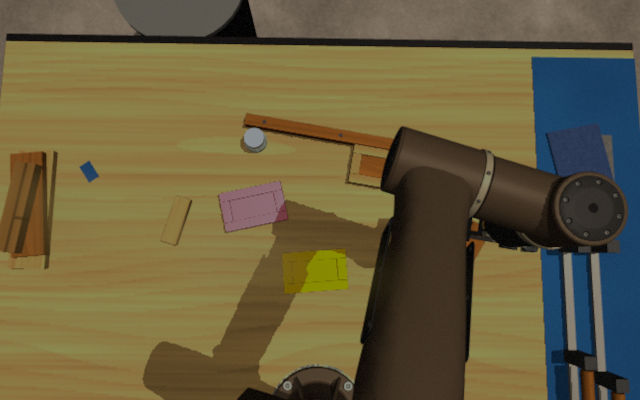

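View pics/top15c.png

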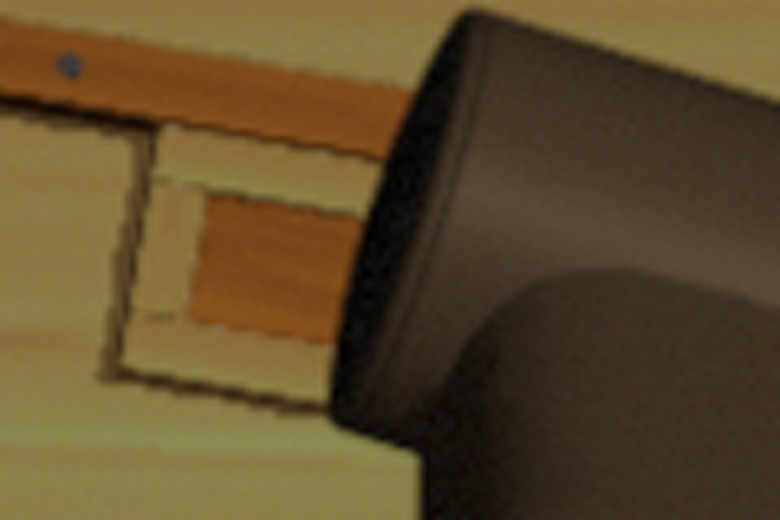

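View pics/side15c.png

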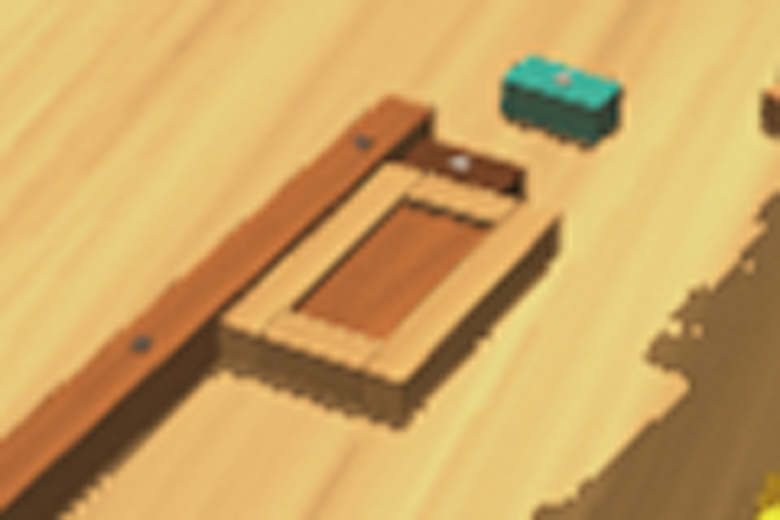

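The side crop shows the front flush along the fence from (222,320) to (390,170) and tight to the dark stop at (460,165). The jar at top (254,138), the offcut at (176,220) and the look-alikes are where they were, and the hand is 17 cm up and clear.

```bash
python3 -c "
from plant import workorder
print(workorder.close_job())"
```

```text
the job is handed in; nothing more can be done
None
```

I pushed the wooden drawer front flat against the fence and up tight to the dark wood stop, then lifted the hand clear and handed the job in at about 25 s of the 48 s. I squared it to the fence with both fingers, slid it along to the stop, and finished with a gentle re-press of its long edge. The highest force shown at the end of any move was about 21 N; I did not read the force within moves.

**Angle:** The last side view put the front within about 0.1° of the fence, with no gap visible at the fence or the stop.

**Position:** The panel measured at (-47.6, -121.3) mm in fence axes from the top camera, before the re-press. It measured (-47.6, -124.5) mm from the side camera after it. The target is (-50, -120). The two views disagree by about 3 mm, and the fence itself measured 2–7 mm off in the same views. I therefore relied on the contact forces and the visible fit: 11 N at the stop, about 9 N into the fence, and no further movement.

**Bystanders:** The jar, offcut and look-alikes were unmoved in the last top view. The sanding block was partly hidden by the arm there; it looked unmoved in the earlier pictures, and the hand stayed well above it.

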